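# Clamp a flow-chip cassette in the torque-limited press

### The arm

A 6-joint arm with a two-finger parallel gripper is mounted at the origin on the work surface. World frame = base frame: x ahead of the robot, y to its left, z up, the work surface at z = 0. Lengths are in m, angles in rad, forces in N, time in s.
With the tool pointing down it reaches from about 0.25 to 0.725 m from the base axis. Payload 4 kg.
Tool frame: the origin (TCP) lies on the centre line of the jaws, within the pads' length; the fingertips stand ctrl.nose_length ahead of it and the grasp point (between the pads) lies 11 mm behind it (ctrl.nose_length is the distance from the TCP to the fingertips, in m); z points along the fingers, y is the line along which they close (so a half turn about z gives the same grasp; the last joint's range is limited). The gripper opens to 85 mm and grips with 20 to 120 N. Pads are 22 mm wide; open, the fingers measure 114 mm over their backs; the gripper's body (76 mm by 85 mm) begins 54 mm behind the grasp point. The pads swing forward as they close: fully open they stand 13 mm farther back than shut.
Start: joints at [-1.195, 0.241, 0.005, 1.335, 0, 1.571], TCP at [0.184, -0.465, 0.239] pointing down, gripper open.
Joint ranges: [-2.72, 2.72], [-1.05, 1.87], [-1.09, 1.28], [-1.99, 2.15], [-1.42, 1.44], [-3.14, 3.14]. Speed limits (rad/s): [2.79, 2.79, 3.14, 3.14, 3.14, 3.14].

### API

Orientations are given as a rotation vector (axis times angle).
In Python, from station import ctrl, vision gives the robot as it stands.
- The arm moves only by the tool arm_command, never from a script. Its arguments are lists of equal length, an entry for each row: "translation": the shift along the world's x, y, z in mm, a list of three; "angular": the turn, a rotation vector about the world's x, y, z in degrees, a list of three; "claw": the finger opening in mm, from 0 to 85.4. A call has 1 to 20 rows; each row shifts and turns the commanded pose from where the row before left it; what a row does not reach is not made up. A row lasts 1/10 s, in which the tool goes at most 50 mm and 8.59 degrees, less where a joint would pass 70% of its speed; a pose out of reach is approached as far as the arm can. A call is refused whole if a number of a shift passes 50 or a number of a turn 8.59, either way. A call with a gripper value outside its range is refused whole. The fingers move at their own pace and stop on an object; "newtons" is the grip in N (left out, the last holds). Time passes only in rows, so rows that do not move let the fingers close. It gives the time, the measured TCP pose, the force, the opening and the grip force at its end, in the units of the state.
- ctrl.get_obs(): the state, without advancing time (a new reading comes with each control period).
- vision.camera(name): name is "scene" or "top" or "wrist"; returns a dict with "img" (400x640x3 uint8, red, green, blue), "fx", "fy", "cx", "cy" (pixels), "camera_from_world" (4x4, takes a point from world to camera coordinates); the wrist camera has in their place "hand_eye" (4x4, takes a point from camera to tool coordinates, whose origin is the TCP and whose axes are the flange's). Camera axes: x right, y down, z forward; pixel columns grow to the right and rows downward; lengths in m; the calibration is good to about 2 mm. The wrist camera is an equidistant fisheye: a pixel r from the principal point sees the ray r / f radians off the axis. A picture is of the moment at which its call begins: read the wrist's pose just before it. There is no depth.
- ctrl.hand_in(): hands the job in; it is judged then, once.
Trained networks look in a picture, given as the dict that the camera call returned (one of the last four; its "shot" number tells which), for a name from the list of things; names that differ only in an ending like _2 or _b are one class to them, and where a whole thing is asked for, a point or a joint stands for the part that bears it (a point fixed in the world has none). Each returns a list of dicts, best first, with "score" (0 to 1); they miss things now and then, are a little off and sometimes report something else, mostly with a low value. They report only what shows in the picture. A call takes as long as a camera call. They do not tell look-alikes from the thing itself.
- vision.boxes_of(thing, picture): "box" ([left, top, right, bottom] in pixels, round what is visible of it).
- vision.trace(thing, picture): "mask" (400x640 bool, what is visible of it) and "box" ([left, top, right, bottom] in pixels, round what is visible of it).
- vision.mark_of(thing, picture): "xy" ([column, row] in pixels: a listed point, or the origin of a listed thing).
The state is a dict: "clock": time; "q": joint angles; "qvel": joint speeds; "tau": joint torques, N m; "ee_pos": TCP position; "ee_rot": TCP orientation; "ft_force": force on the tool from outside, world axes, zero at the start; "wrist_torque": the same for the moment, N m; "gripper_width": finger opening in m; "grasp_force": force on a finger pad.
Only numpy, scipy, OpenCV 4.12 (cv2) and the standard library are available. Lean on these libraries where they do the work, as an engineer would, in place of code of your own. Each camera call takes 0.05 s, during which the arm holds its last target. There are 200 camera calls.

### The job

Lift the chip cassette out of its dock by its body, keep it level, set it down on the bare apron before the press's guides with its tail handle pointing away from them, and let go. Then take it by the tail handle, slide it between the guides fully home on the back stop, and turn the black wing knob clockwise until the foot clamps the cassette and the knob slips on by about an eighth of a turn; leave it clamped. Do not disturb the bottle, the tip box or the beaker.

Things in the scene. Friction and masses are not known exactly. Their poses are not given: they have to be found in the camera images.
- cassette: Loose aluminium chip cassette, 0.35 kg: flat body 110 long (x), 60 wide (y), 30 tall, glass window on top; grey tail handle behind it, an upright bar 22 wide, x = -66 to -130, 1 to 41 above the underside, on a neck 20 wide. Origin: centre of the body's underside; z up. Centre of mass about 23 behind the origin. It starts level in the dock, its underside 12 above the bench.
- tail (a point): The point on the tail handle to grip: 105 behind the cassette's origin (-x), 28 above its underside; axes as the cassette's. The handle is 22 wide across y here.
- dock: Fixed white parking dock, a plate 12 thick, 80 wide, x = -200 to 5; origin on the bench, z up. The cassette stands on it, origin near x = -60, tail to -x. Two cheeks, up to 57 above the bench, stand 5.5 either side of the tail (x = -132 to -194), so fingers fit only at the cassette's body, whose sides are free. Lift it straight up by 60 or more.
- press: Fixed press; origin on the bench, z up, the cassette slides in along x. Base plate 116 wide, 12 thick, x = -135 to 100; bare apron up to x = -16. Guides 14 tall stand 64 apart inside, x = 7 to 87; their flared mouths widen to 88 at x = -15. Back stop at x = 85. A white portal spans them at x = 30: beam 34 long, 112 wide, 75 to 95 above the bench.
- mouth (a point): Point on the apron (x = -70 in the press's frame, 12 above the bench) where the cassette's origin is best put when it is set down, its front end then just before the guides. Axes as the press's; the cassette's x must point along this x. Within 35 of it along x and 15 across is good.
- home (a point): Where the cassette's origin is when it is fully home, its front end on the back stop: x = 30, on the press's floor, 12 above the bench, right under the foot. Axes as the press's.
- foot: Round rubber pressure foot, 40 in diameter, under the beam; it moves down 5 mm per radian of the screw. Its origin lies on its axis, 52 below its underside. At screw = 0 the underside is 52 above the bench; the cassette's top is 42 above the bench when home.
- screw (a joint): Angle of the clamp screw (steel collar with a dark tooth, under the knob), rad, growing clockwise seen from above; starts between 0 and 0.6, takes 0.05 N m to turn. It stops at about 2.0, when the foot clamps the cassette (with no cassette it runs on to 3.4).
- knob (a joint): Slip of the ratchet knob on its screw, rad, 0 at the start: stays near 0 while the screw turns with the knob, and grows clockwise once the torque exceeds the set 0.18 N m (smooth slip). Further slipping does no harm.
- knob_grip (a point): Point to grip on the black wing knob: on its vertical axis (same x, y as home), 142 above the bench; x along the wing, y across it. The wing is a bar 64 long, 18 wide, 113 to 158 above the bench, on a disc of radius 22. It stays at this height. One white stripe marks its +x end.
- media_bottle: Loose amber bottle, 66 in diameter, 140 tall; origin under its centre. To be left alone.
- tip_box: Loose grey tip box with a clear lid, 122 x 87 x 66; origin under its centre. To be left alone.
- beaker: Loose white plastic beaker, 70 in diameter, 90 tall; origin under its centre. To be left alone.
Things that resemble listed ones, but are neither listed nor needed, are in the scene too. What is shaped like the cassette but pink or purple is not meant.

How it is judged:
On the way, in this order (a step that is already met when the one before it is completed fails the run):
1. the cassette stands on the apron before the guides, tail outwards, let go (contact force between the fingers and cassette below 0.2 N and z of cassette in the frame of mouth between -0.004 and 0.004 m and x of cassette in the frame of mouth between -0.06 and 0.05 m and y of cassette in the frame of mouth between -0.025 and 0.025 m and x of tail in the frame of mouth below -0.04 m), for 0.2 s.
2. the cassette is fully home on the back stop (horizontal distance between cassette and home below 0.005 m and angle between the x axis of cassette and the x axis of home, either way round below 0.08 rad and z of cassette in the frame of home below 0.004 m), for 0.2 s.
3. the foot clamps the cassette and the knob has slipped about an eighth of a turn (value of joint knob above 0.5 rad and contact force between foot and cassette above 4 N), for 0.1 s.
At the end, for the whole second after the job is handed in: The cassette lies on the press floor, tail outwards, within 6 mm of home and 0.08 rad of straight, at rest; the foot presses on it with more than 3 N, and the knob has slipped at least 0.5 rad clockwise on its screw (horizontal distance between cassette and home below 0.006 m and angle between the x axis of cassette and the x axis of home, either way round below 0.08 rad and z of cassette in the frame of home below 0.004 m and contact force between foot and cassette above 3 N and value of joint knob above 0.5 rad and linear speed of cassette below 0.01 m/s); the robot touches nothing.
It fails at once if the bottle is moved or tipped (distance of media_bottle from where it was at the start of the episode above 0.03 m).
It fails at once if the tip box is moved (distance of tip_box from where it was at the start of the episode above 0.03 m).
It fails at once if the beaker is moved or tipped (distance of beaker from where it was at the start of the episode above 0.03 m).
It fails at once if the cassette is tipped more than 0.5 rad (angle between cassette's own z axis and vertical above 0.5 rad).
It also fails if it takes over 72 s, if anything falls off the work surface, if the arm or the gripper's body presses on something with over 40 N, if the wrist force passes 120 N, or if a joint passes its speed limit or range.

## Working session

There is one attempt and no reset: what is moved stays moved. The work goes in short steps, Python scripts to look and compute and a tool call to move; the robot and the scene stay as the last step left them, time stands still between calls to the robot, and variables do not carry over. Pictures are saved under pics/ and viewed, at most 10 in all, crops included, and the job is handed in when it is done.

Besides the shell and the picture viewer there is one more tool, called after "Emit:" as a command line: name --argument value ..., lists and objects as JSON in quotes. arm_command: Moves the arm, as the interface text tells. Its arguments: {"type":"object","properties":{"translation":{"type":"array"},"angular":{"type":"array"},"claw":{"type":"array"},"newtons":{"type":"number"}},"required":["translation","angular","claw"]}

```bash
mkdir -p pics; cat > h.py <<'E'
import numpy as np, cv2
from station import ctrl, vision
def ray(c,xy):
    T=np.array(c["camera_from_world"]);R=T[:3,:3];t=T[:3,3]
    d=R.T@np.array([(xy[0]-c["cx"])/c["fx"],(xy[1]-c["cy"])/c["fy"],1.]);return -R.T@t,d
def atz(c,xy,z):
    o,d=ray(c,xy);return o+d*(z-o[2])/d[2]
def proj(c,p):
    T=np.array(c["camera_from_world"]);q=T[:3,:3]@np.array(p)+T[:3,3]
    return np.array([c["fx"]*q[0]/q[2]+c["cx"],c["fy"]*q[1]/q[2]+c["cy"]])
def save(n,im): cv2.imwrite("pics/"+n+".png",cv2.cvtColor(im,cv2.COLOR_RGB2BGR))
E
python3 - <<'E'
from h import *
print(ctrl.nose_length, ctrl.get_obs())
ims=[]
Z=dict(cassette=.012,tail=.04,dock=0,press=0,mouth=.012,home=.012,foot=0,knob_grip=.142,media_bottle=0,tip_box=0,beaker=0)
for n in("top","scene"):
    c=vision.camera(n);ims.append(c["img"]);save(n,c["img"])
    print(n,ray(c,(320,200)))
    for k,z in Z.items():
        for r in vision.mark_of(k,c)[:3]: print(k,round(r["score"],2),np.round(r["xy"],1),np.round(atz(c,r["xy"],z),4))
E
```

```text
0.008 {'clock': 0.0, 'q': array([-1.19502913e+00,  2.41407430e-01,  3.74419323e-03,  1.33520966e+00,
       -8.21445306e-06,  1.57076846e+00]), 'qvel': array([-1.38367113e-03, -1.27827290e-03, -3.87851146e-04,  5.70496232e-05,
        1.80800910e-03,  1.77083812e-04]), 'tau': array([ 1.78674563e-03, -3.72321582e+01,  2.52405828e+01,  1.69725891e-02,
        1.67265148e-04, -1.53974787e-05]), 'ee_pos': array([ 0.18326706, -0.4645467 ,  0.23842334]), 'ee_rot': array([-3.08429522e+00, -5.86449406e-01,  6.21481416e-04]), 'ft_force': array([ 0.37062564, -0.19363871,  0.35595982]), 'wrist_torque': array([-0.02667687,  0.01691514, -0.03678218]), 'grasp_force': 0.0, 'gripper_width': 0.08518983097905453}
top (array([0.32331228, 0.00634052, 1.1296467 ]), array([ 1.82803008e-01,  1.06797867e-04, -9.83181488e-01]))
cassette 0.97 [235.7 315.8] [0.2288 0.211  0.012 ]
cassette 0.82 [205.4 138.4] [0.6923 0.3211 0.012 ]
cassette 0.57 [254.8 187.9] [0.5591 0.1803 0.012 ]
tail 0.71 [238.  273.2] [0.3344 0.2064 0.04  ]
tail 0.7 [166.6 130.6] [0.7017 0.4172 0.04  ]
tail 0.64 [259.6 229.9] [0.4444 0.158  
[... 672 characters left out ...]
sette 0.89 [348.  255.2] [0.5463 0.179  0.012 ]
cassette 0.69 [335.5 271.6] [0.6136 0.2092 0.012 ]
tail 0.98 [409.7 226.4] [0.3402 0.2118 0.04  ]
tail 0.62 [359.  337.5] [0.7097 0.43   0.04  ]
tail 0.59 [369.6 235. ] [0.462  0.1716 0.04  ]
dock 0.83 [334.8 273. ] [0.6115 0.2035 0.    ]
press 0.83 [269.4 203.2] [ 0.6024 -0.1696  0.    ]
mouth 0.95 [287.1 195.2] [ 0.5398 -0.1588  0.012 ]
home 0.86 [259.8 205.7] [ 0.6412 -0.1633  0.012 ]
foot 0.55 [257.8 205.8] [ 0.6402 -0.1799  0.    ]
knob_grip 0.88 [257.2 171.3] [ 0.6352 -0.1694  0.142 ]
media_bottle 0.78 [261.6 250.8] [0.7343 0.0087 0.    ]
tip_box 0.81 [431.4 288.9] [0.4333 0.4008 0.    ]
beaker 0.78 [279.4 158.3] [ 0.4367 -0.3772  0.    ]
```

```bash
python3 - <<'E'
import cv2,numpy as np
a=cv2.imread("pics/top.png");b=cv2.imread("pics/scene.png")
cv2.imwrite("pics/topc.png",cv2.resize(a[90:350,130:520],None,fx=2,fy=2,interpolation=cv2.INTER_CUBIC))
cv2.imwrite("pics/scenec.png",cv2.resize(b[140:400,210:480],None,fx=2.3,fy=2.3,interpolation=cv2.INTER_CUBIC))
E
```

```text
(no output)
```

View pics/topc.png

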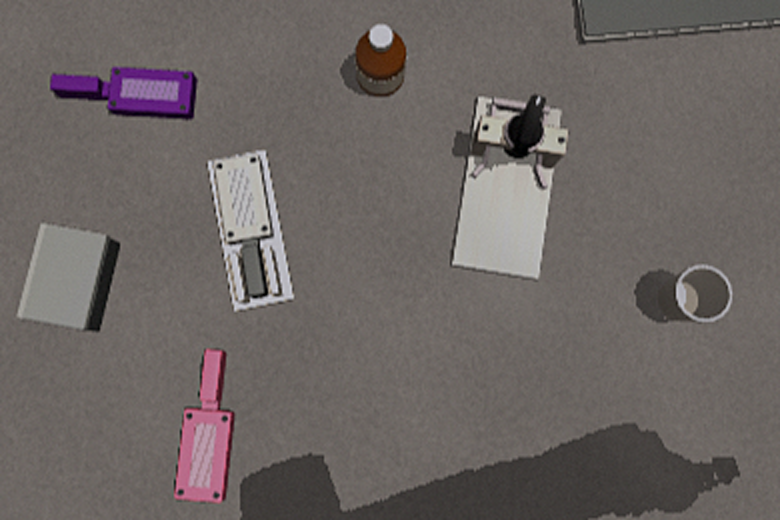

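View pics/scenec.png

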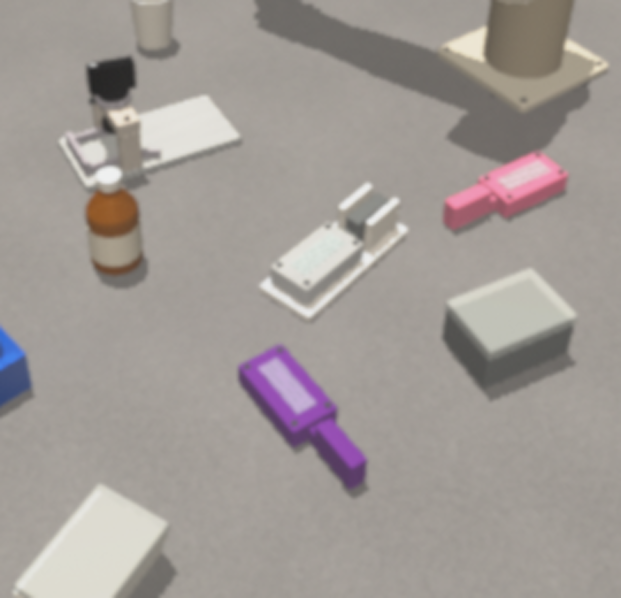

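Candidates: the pink one (top 235,316), the purple one (top 205,138) and the aluminium one in the white dock (top ~252,190). I choose the aluminium one, since it is in the dock with its grey tail between the cheeks. Next I fit the poses to the masks.

```bash
cat >> h.py <<'E'
from scipy.optimize import minimize
def box(x0,x1,y0,y1,z0,z1): return np.array([[x,y,z] for x in(x0,x1) for y in(y0,y1) for z in(z0,z1)])
def sil(c,boxes,x,y,a,S=4):
    im=np.zeros((400*S,640*S),np.uint8);R=np.array([[np.cos(a),-np.sin(a),0],[np.sin(a),np.cos(a),0],[0,0,1]])
    for b in boxes:
        p=np.array([proj(c,q) for q in b@R.T+[x,y,0]]);h=cv2.convexHull(((p+.5)*S-.5).astype(np.float32)).astype(np.int32)
        cv2.fillConvexPoly(im,h,255)
    return cv2.resize(im,(640,400),interpolation=cv2.INTER_AREA)/255.
def fit(views,boxes,x0):
    def cost(p):
        s=0
        for c,m in views:
            r=sil(c,boxes,*p);s+=1-np.minimum(r,m).sum()/np.maximum(r,m).sum()
        return s
    r=minimize(cost,x0,method="Nelder-Mead",options=dict(initial_simplex=np.array([x0]+[np.add(x0,d) for d in((.01,0,0),(0,.01,0),(0,0,.08))]),xatol=1e-4,fatol=1e-5));return r.x,r.fun
def pick(thing,c,p):
    u=proj(c,p);L=vision.trace(thing,c)
    L=[r for r in L if r["mask"].any()]
    r=min(L,key=lambda r:np.hypot(*(np.argwhere(r["mask"]).mean(0)[::-1]-u)));return r["mask"].astype(float)
CAS=lambda z:[box(-.055,.055,-.03,.03,z,z+.03),box(-.13,-.066,-.011,.011,z+.001,z+.041),box(-.066,-.055,-.01,.01,z+.001,z+.02)]
PRESS=[box(-.135,.1,-.058,.058,0,.012),box(.013,.047,-.056,.056,.075,.095),box(.013,.047,-.056,-.046,0,.09),box(.013,.047,.046,.056,0,.09)]
E
python3 - <<'E'
from h import *
C={n:vision.camera(n) for n in("top","scene")}
VC=[];VP=[]
out=[]
for n,c in C.items():
    VC.append((c,pick("cassette",c,[.56,.18,.03])));VP.append((c,pick("press",c,[.6,-.165,.02])))
    im=c["img"].copy()
    for m in(VC[-1][1],VP[-1][1]):
        cs,_=cv2.findContours(m.astype(np.uint8),0,1);cv2.drawContours(im,cs,-1,(255,0,0),1)
    out.append(im)
for nm,V,b,x0 in(("cas",VC,CAS(.012),(.56,.183,.17)),("press",VP,PRESS,(.6,-.165,-.1))):
    print(nm,[m.sum() for _,m in V],fit(V,b,x0),fit(V[:1],b,x0),fit(V[1:],b,x0))
a=cv2.resize(out[0][100:260,220:430],None,fx=3,fy=3);b=cv2.resize(out[1][150:310,240:430],None,fx=3,fy=3)
save("tr",cv2.resize(np.hstack([a,b]),(800,320)))
c=C["top"]
for q in((208,160),(266,151),(293,297),(235,310),(477,97),(452,265),(539,278)):print(atz(c,(q[0]/2+130,q[1]/2+90),.012))
E
```

```text
cas [np.float64(1257.0), np.float64(969.0)] (array([0.55290884, 0.18629919, 0.21386162]), np.float64(0.27229212067383557)) (array([0.55082151, 0.1860878 , 0.2031224 ]), np.float64(0.08796893736081768)) (array([0.55263478, 0.18516736, 0.24652467]), np.float64(0.1670564063746096))
press [np.float64(3798.0), np.float64(2272.0)] (array([ 0.60341732, -0.16436837, -0.13679637]), np.float64(0.20872523857076208)) (array([ 0.60118023, -0.16385734, -0.13519874]), np.float64(0.045411093201593644)) (array([ 0.60425012, -0.16643363, -0.15201956]), np.float64(0.14947429136453538))
[0.60643188 0.23843431 0.012     ]
[0.62098833 0.16163662 0.012     ]
[0.42624291 0.11688626 0.012     ]
[0.40740965 0.1912341  0.012     ]
[ 0.70457287 -0.12080517  0.012     ]
[ 0.47369142 -0.08946828  0.012     ]
[ 0.45958488 -0.20355609  0.012     ]
```

View pics/tr.png

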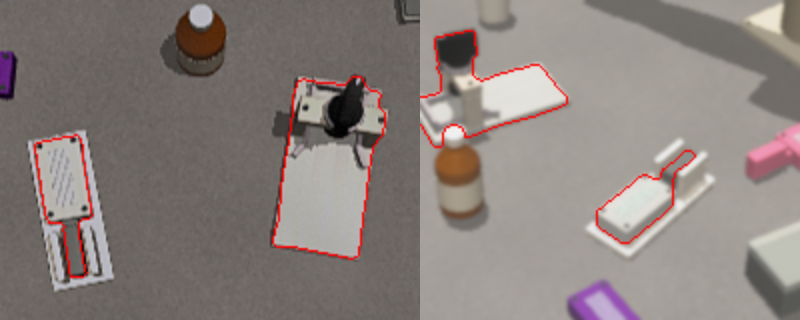

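Traces sit right on the aluminium cassette (top ~252,190) and the press plate. I move above the cassette for a close wrist check.

Emit:
arm_command --translation '[[23,43,0],[23,43,0],[23,43,0],[23,43,0],[23,43,0],[23,43,0],[23,43,0],[23,43,0],[23,43,0],[23,43,0],[23,43,0],[23,43,0],[23,43,0],[23,43,0],[23,43,0],[0,0,0],[0,0,0]]' --angular '[[0,0,-0.6],[0,0,-0.6],[0,0,-0.6],[0,0,-0.6],[0,0,-0.6],[0,0,-0.6],[0,0,-0.6],[0,0,-0.6],[0,0,-0.6],[0,0,-0.6],[0,0,-0.6],[0,0,-0.6],[0,0,-0.6],[0,0,-0.6],[0,0,-0.6],[0,0,0],[0,0,0]]' --claw '[85,85,85,85,85,85,85,85,85,85,85,85,85,85,85,85,85]'

```text
clock: 3.2
ee_pos: [0.5358, 0.1517, 0.2384]
ee_rot: [-3.092, -0.411, 0.008]
ft_force: [-0.3, 0.4, 0.4]
gripper_width: 0.0851
grasp_force: 0.0
```

```bash
cat >> h.py <<'E'
from scipy.spatial.transform import Rotation as Ro
def wrist():
    o=ctrl.get_obs();c=vision.camera("wrist");R=Ro.from_rotvec(o["ee_rot"]).as_matrix();H=np.array(c["hand_eye"])
    W=np.eye(4);W[:3,:3]=R;W[:3,3]=o["ee_pos"];c["wfc"]=W@H;c["fish"]=1;return o,c
def yawof(o):
    R=Ro.from_rotvec(o["ee_rot"]).as_matrix();return np.arctan2(R[1,0],R[0,0]),np.degrees(np.arccos(-R[2,2]))
_ray,_proj=ray,proj
def ray(c,xy):
    if "fish" not in c:return _ray(c,xy)
    u=np.array([(xy[0]-c["cx"])/c["fx"],(xy[1]-c["cy"])/c["fy"]]);r=np.hypot(*u)+1e-12
    return c["wfc"][:3,3],c["wfc"][:3,:3]@np.array([*(u/r*np.sin(r)),np.cos(r)])
def proj(c,p):
    if "fish" not in c:return _proj(c,p)
    q=c["wfc"][:3,:3].T@(np.array(p)-c["wfc"][:3,3]);s=np.hypot(q[0],q[1])+1e-12;t=np.arctan2(s,q[2])
    return np.array([c["fx"]*q[0]/s*t+c["cx"],c["fy"]*q[1]/s*t+c["cy"]])
E
python3 - <<'E'
from h import *
o,c=wrist();print(o["ee_pos"],yawof(o),o["q"],c["fx"],c["hand_eye"])
for k,z in(("cassette",.012),("tail",.04),("dock",0)):
    for r in vision.mark_of(k,c)[:2]:print(k,r["score"],r["xy"],atz(c,r["xy"],z))
m=pick("cassette",c,[.55,.186,.03]);im=c["img"].copy()
f=fit([(c,m)],CAS(.012),(.551,.186,.21));print(f)
print(fit([(c,m)],CAS(.012)[:1],(.551,.186,.21)))
s=(sil(c,CAS(.012),*f[0])>.5).astype(np.uint8)
for mm,col in((m.astype(np.uint8),(255,0,0)),(s,(0,255,0))):
    cs,_=cv2.findContours(mm,0,1);cv2.drawContours(im,cs,-1,col,1)
save("w1",im)
E
```

```text
[0.53581916 0.1516818  0.23838193] (np.float64(0.2645298668093951), np.float64(1.3323955658122806)) [0.26358565 0.35650432 0.16205174 1.37860739 0.02314427 3.14064819] 309.70691628693146 [[ 1.23573870e-03 -9.52539976e-01 -3.04411018e-01  7.80922282e-02]
 [ 9.99998927e-01  9.37770093e-04  1.12503772e-03 -1.00663518e-03]
 [-7.86175849e-04 -3.04412082e-01  9.52540113e-01 -1.33724146e-01]
 [ 0.00000000e+00  0.00000000e+00  0.00000000e+00  1.00000000e+00]]
cassette 0.94 [225.3, 6.6] [0.69750838 0.3131772  0.012     ]
cassette 0.85 [296.1, 148.0] [0.54999713 0.18594729 0.012     ]
tail 0.79 [236.7, 298.9] [0.33748234 0.21488686 0.04      ]
tail 0.61 [291.2, 237.0] [0.45074848 0.16457488 0.04      ]
dock 0.56 [297.5, 95.8] [0.60960957 0.20090485 0.        ]
(array([0.55297471, 0.1866983 , 0.20960034]), np.float64(0.03960441712301155))
(array([0.55211534, 0.18652451, 0.20409708]), np.float64(0.20840794587843892))
```

View pics/w1.png

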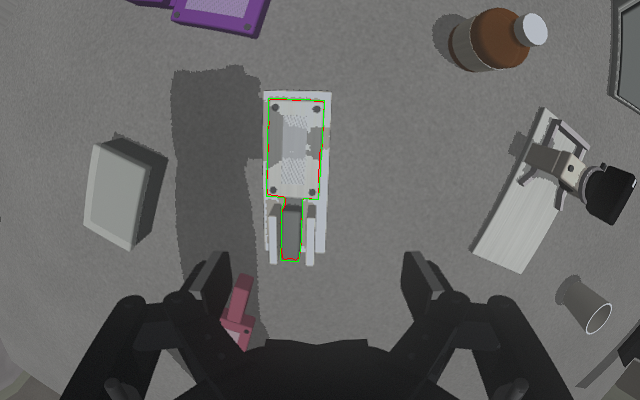

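Choice confirmed by the wrist picture: aluminium body at pixels (266–323, 98–198), tail at (291,232). The last joint hit its range, so I flip the tool half a turn for the same grasp.

Emit:
arm_command --translation '[[0,0,0],[0,0,0],[0,0,0],[0,0,0],[0,0,0],[0,0,0],[0,0,0],[0,0,0],[0,0,0],[0,0,0],[0,0,0],[0,0,0],[0,0,0],[0,0,0],[0,0,0],[0,0,0],[0,0,0],[0,0,0],[0,0,0],[0,0,0]]' --angular '[[0,0,8.5],[0,0,8.5],[0,0,8.5],[0,0,8.5],[0,0,8.5],[0,0,8.5],[0,0,8.5],[0,0,8.5],[0,0,8.5],[0,0,8.5],[0,0,8.5],[0,0,8.5],[0,0,8.5],[0,0,8.5],[0,0,8.5],[0,0,8.5],[0,0,8.5],[0,0,8.5],[0,0,8.5],[0,0,0]]' --claw '[85,85,85,85,85,85,85,85,85,85,85,85,85,85,85,85,85,85,85,85]'

```text
clock: 5.45
ee_pos: [0.5356, 0.1507, 0.24]
ee_rot: [0.095, 3.14, -0.037]
ft_force: [-0.5, -0.2, 0.3]
gripper_width: 0.0851
grasp_force: 0.0
```

```bash
python3 - <<'E'
from h import *
o=ctrl.get_obs();print(o["clock"],o["ee_pos"],yawof(o),Ro.from_rotvec(o["ee_rot"]).as_matrix(),o["q"])
# correction to the vertical pose with given yaw
def corr(o,yaw):
    R=Ro.from_rotvec(o["ee_rot"]);T=Ro.from_euler("z",yaw)*Ro.from_euler("x",np.pi);return (T*R.inv()).as_rotvec(degrees=True)
print(corr(o,.208+np.pi))
E
cat >> h.py <<'E'
def corr(o,yaw):
    R=Ro.from_rotvec(o["ee_rot"]);T=Ro.from_euler("z",yaw)*Ro.from_euler("x",np.pi);return (T*R.inv()).as_rotvec(degrees=True)
E
```

```text
5.45 [0.53558402 0.15069972 0.24001086] (np.float64(3.0812148880005963), np.float64(1.3328025633347345)) [[-9.98177191e-01  6.03507624e-02 -2.84738634e-04]
 [ 6.03410502e-02  9.97906822e-01 -2.32579523e-02]
 [-1.11949253e-03 -2.32327389e-02 -9.99729457e-01]] [ 0.28609093  0.358627    0.16934174  1.38834947 -0.0222341   0.34655773]
[ 1.32688248  0.1626248  15.37696339]
```

Emit:
arm_command --translation '[[-3,16,-20],[-2.6,15,-20],[0,0,-40],[0,0,-40],[0,0,0],[0,0,0]]' --angular '[[0.6,0.1,7.7],[0.7,0.1,7.7],[0,0,0],[0,0,0],[0,0,0],[0,0,0]]' --claw '[85,85,85,85,85,85]'

```text
clock: 6.05
ee_pos: [0.53, 0.182, 0.1197]
ee_rot: [0.325, -3.122, 0.002]
ft_force: [0.2, 0.1, 0.1]
gripper_width: 0.0852
grasp_force: 0.0
```

```bash
python3 - <<'E'
from h import *
o,c=wrist();print(o["clock"],o["ee_pos"],yawof(o),corr(o,.208+np.pi))
try:
  m=pick("cassette",c,[.55,.186,.03]);print(m.sum(),fit([(c,m)],CAS(.012),(.5525,.1865,.208)))
except Exception as e: print(e)
save("w2",c["img"])
E
```

```text
6.05 [0.53001443 0.18195067 0.11970213] (np.float64(-2.934152291180727), np.float64(0.1597806451339575)) [ 0.0796295  -0.13852436  0.0319994 ]
14089.0 (array([0.55173769, 0.18688468, 0.21062085]), np.float64(0.03303301354912891))
```

View pics/w2.png

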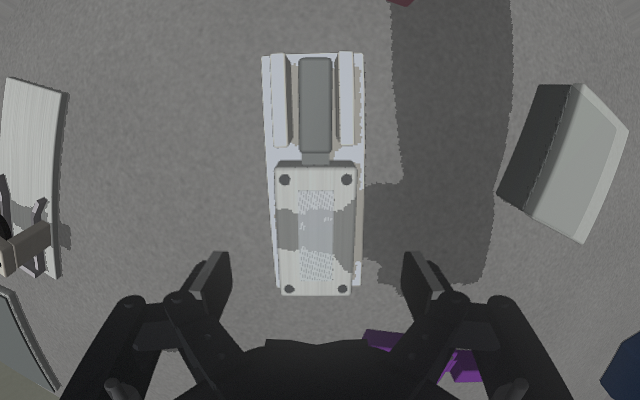

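The wrist view shows the body centred between the fingers (body at 275–355, 165–295). I go down and grip.

Emit:
arm_command --translation '[[0,0,-40],[0,0,-30],[0,0,-15],[0,0,-8.5],[0,0,0],[0,0,0],[0,0,0],[0,0,0],[0,0,0],[0,0,0],[0,0,0],[0,0,0]]' --angular '[[0,0,0],[0,0,0],[0,0,0],[0,0,0],[0,0,0],[0,0,0],[0,0,0],[0,0,0],[0,0,0],[0,0,0],[0,0,0],[0,0,0]]' --claw '[85,85,85,85,85,50,50,50,50,50,50,50]' --newtons 40

```text
clock: 7.35
ee_pos: [0.532, 0.1828, 0.0279]
ee_rot: [-0.328, 3.122, -0.0]
ft_force: [-1.2, -0.6, 5.7]
gripper_width: 0.0595
grasp_force: 45.4
```

Emit:
arm_command --translation '[[0,0,10],[0,0,20],[0,0,30],[0,0,30],[0,0,0],[0,0,0]]' --angular '[[0,0,0],[0,0,0],[0,0,0],[0,0,0],[0,0,0],[0,0,0]]' --claw '[50,50,50,50,50,50]'

```text
clock: 7.95
ee_pos: [0.5304, 0.1825, 0.1162]
ee_rot: [0.329, -3.124, 0.001]
ft_force: [-0.0, 0.3, -2.7]
gripper_width: 0.0592
grasp_force: 44.4
```

```bash
python3 - <<'E'
from h import *
o,c=wrist();print(o["clock"],o["ee_pos"],yawof(o),o["ft_force"],o["wrist_torque"],o["gripper_width"],o["q"])
m=pick("cassette",c,[.55,.186,.1]);
for z in(.092,.097,.102,.107):print(z,fit([(c,m)],CAS(z),(.5525,.1865,.208)))
save("w3",c["img"])
E
```

```text
7.95 [0.53043864 0.18247101 0.11621942] (np.float64(-2.9318548801377173), np.float64(0.03490826233428635)) [-0.00840236  0.28418235 -2.67808155] [-0.0294838   0.06229187  0.05476617] 0.05920221089053193 [ 3.31537649e-01  4.40486815e-01 -3.99347347e-02  1.09082226e+00
 -4.13475574e-04  1.21799877e-01]
0.092 (array([0.5495272 , 0.18795646, 0.21267615]), np.float64(0.14972155350530914))
0.097 (array([0.55099992, 0.18790609, 0.20743079]), np.float64(0.1366555912512838))
0.102 (array([0.55119769, 0.18797394, 0.20823979]), np.float64(0.16751042526865023))
0.107 (array([0.55107513, 0.1880998 , 0.21521198]), np.float64(0.2228412434511572))
```

View pics/w3.png

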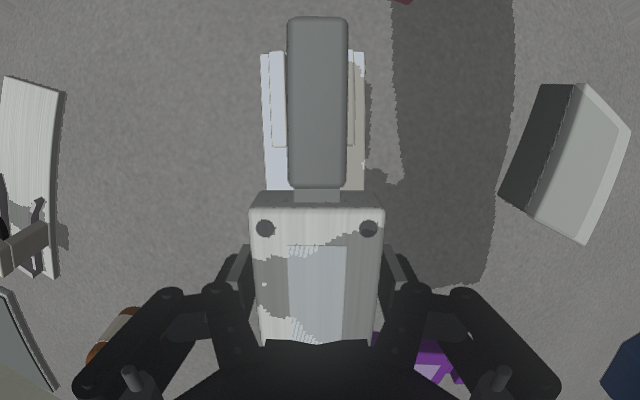

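Held level, tail at (317,100). I carry it over the apron.

Emit:
arm_command --translation '[[-2.7,-15,0],[-2.7,-35,0],[-2.7,-38,0],[-2.7,-38,0],[-2.7,-38,0],[-2.7,-38,0],[-2.7,-38,0],[-2.7,-38,0],[-2.7,-35,0],[-2.7,-20,0],[0,0,-30],[0,0,0],[0,0,0]]' --angular '[[0,0,-1.97],[0,0,-1.97],[0,0,-1.97],[0,0,-1.97],[0,0,-1.97],[0,0,-1.97],[0,0,-1.97],[0,0,-1.97],[0,0,-1.97],[0,0,-1.97],[0,0,0],[0,0,0],[0,0,0]]' --claw '[50,50,50,50,50,50,50,50,50,50,50,50,50]'

```text
clock: 9.35
ee_pos: [0.5013, -0.1505, 0.0845]
ee_rot: [-0.212, -3.128, -0.001]
ft_force: [0.6, -0.1, -2.8]
gripper_width: 0.0592
grasp_force: 45.0
```

```bash
python3 - <<'E'
from h import *
o=ctrl.get_obs();print(o["clock"],o["ee_pos"],yawof(o),o["ft_force"],o["gripper_width"],corr(o,-.135+np.pi))
E
```

```text
9.35 [ 0.50125951 -0.15048883  0.08451867] (np.float64(3.0064206643037785), np.float64(0.3500877896208847)) [ 0.56739434 -0.1278523  -2.79658763] 0.05922548302261661 [-0.04382586 -0.34733378  0.00984399]
```

Emit:
arm_command --translation '[[1,0,-20],[1,0,-20],[0,0,-8],[0,0,-4],[0,0,-2],[0,0,-1.5],[0,0,0],[0,0,0]]' --angular '[[0,0,0],[0,0,0],[0,0,0],[0,0,0],[0,0,0],[0,0,0],[0,0,0],[0,0,0]]' --claw '[50,50,50,50,50,50,50,50]'

```text
clock: 10.15
ee_pos: [0.5058, -0.1507, 0.0309]
ee_rot: [-0.21, -3.134, 0.001]
ft_force: [0.1, -0.4, -2.2]
gripper_width: 0.0593
grasp_force: 45.0
```

Emit:
arm_command --translation '[[0,0,-1],[0,0,-1],[0,0,-0.5],[0,0,0]]' --angular '[[0,0,0],[0,0,0],[0,0,0],[0,0,0]]' --claw '[50,50,50,50]'

```text
clock: 10.55
ee_pos: [0.5054, -0.1506, 0.028]
ee_rot: [-0.21, -3.133, 0.001]
ft_force: [-0.6, 0.1, -1.8]
gripper_width: 0.0593
grasp_force: 45.4
```

Emit:
arm_command --translation '[[0,0,-1],[0,0,-1],[0,0,0]]' --angular '[[0,0,0],[0,0,0],[0,0,0]]' --claw '[50,50,50]'

```text
clock: 10.85
ee_pos: [0.5054, -0.1507, 0.0279]
ee_rot: [-0.211, -3.134, 0.001]
ft_force: [-5.3, 0.6, 13.6]
gripper_width: 0.059
grasp_force: 47.0
```

Contact; release, then rise and back off toward the tail.

Emit:
arm_command --translation '[[0,0,1],[0,0,0],[0,0,0],[0,0,0],[0,0,0],[0,0,20],[0,0,40],[0,0,40],[-35,5,30],[-45,6,0],[0,0,0],[0,0,0]]' --angular '[[0,0,0],[0,0,0],[0,0,0],[0,0,0],[0,0,0],[0,0,0],[0,0,0],[0,0,0],[0,0,0],[0,0,0],[0,0,0],[0,0,0]]' --claw '[85,85,85,85,85,85,85,85,85,60,50,50]'

```text
clock: 12.05
ee_pos: [0.4244, -0.1394, 0.1569]
ee_rot: [-0.211, -3.133, 0.001]
ft_force: [-0.5, -1.0, 1.3]
gripper_width: 0.05
grasp_force: 0.0
```

```bash
python3 - <<'E'
from h import *
o,w=wrist();print(o["clock"],o["ee_pos"],yawof(o),o["gripper_width"])
t=vision.camera("top")
mw=pick("cassette",w,[.525,-.154,.03]);mt=pick("cassette",t,[.525,-.154,.03]);x0=(.525,-.154,-.135)
print("w",mw.sum(),fit([(w,mw)],CAS(.012),x0));print("t",mt.sum(),fit([(t,mt)],CAS(.012),x0))
print("press",fit([(t,np.maximum(mt,pick("press",t,[.6,-.164,.02])))],PRESS,(.602,-.164,-.135)))
for c in(t,w):
  for k,z in(("knob_grip",.142),("home",.012),("tail",.04),("mouth",.012)):
    for r in vision.mark_of(k,c)[:1]:print(k,r["score"],r["xy"],atz(c,r["xy"],z))
im=np.vstack([cv2.resize(t["img"][120:240,330:450],(400,400)),]);save("c4",np.hstack([im,cv2.resize(w["img"],(640,400))[:, 120:520]]))
E
```

```text
12.05 [ 0.4243617  -0.13941756  0.15687177] (np.float64(3.007090095232019), np.float64(0.0828663201296637)) 0.05003628036934366
w 8171.0 (array([ 0.52634612, -0.15222501, -0.13488054]), np.float64(0.04243638878469835))
t 828.0 (array([ 0.52395833, -0.15004167, -0.13666667]), np.float64(0.3983929792568953))
press (array([ 0.60655345, -0.16395431, -0.16822018]), np.float64(0.2762974271649883))
knob_grip 0.75 [390.7, 149.6] [ 0.63403013 -0.15929408  0.142     ]
home 0.66 [384.2, 163.5] [ 0.63558743 -0.16349209  0.012     ]
tail 0.8 [379.9, 244.4] [ 0.41560322 -0.1483085   0.04      ]
mouth 0.61 [381.4, 202.3] [ 0.52933299 -0.15606822  0.012     ]
home 0.72 [313.2, 350.0] [ 0.63230616 -0.17008376  0.012     ]
tail 0.74 [603.1, 79.6] [0.33273691 0.19610977 0.04      ]
mouth 0.3 [441.1, 373.9] [0.72624309 0.00403825 0.012     ]
```

View pics/c4.png

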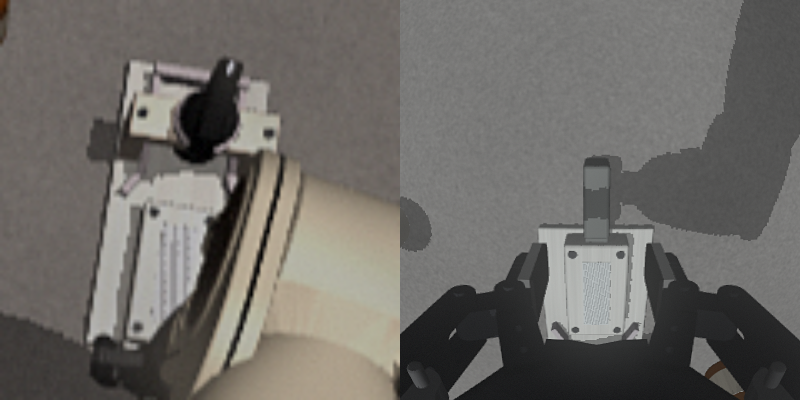

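Cassette stands centred on the plate before the flares (wrist picture: body 565–630, plate 540–653, tail at 597,200). I take the tail.

Emit:
arm_command --translation '[[-1,0.5,-40],[-1,0.5,-40],[0,0,-30],[0,0,-11],[0,0,-5],[0,0,0],[0,0,0],[0,0,0],[0,0,0],[0,0,0],[0,0,0],[0,0,0]]' --angular '[[0,0,0],[0,0,0],[0,0,0],[0,0,0],[0,0,0],[0,0,0],[0,0,0],[0,0,0],[0,0,0],[0,0,0],[0,0,0],[0,0,0]]' --claw '[50,50,50,50,50,50,10,10,10,10,10,10]' --newtons 30

```text
clock: 13.9
ee_pos: [0.4246, -0.1392, 0.0321]
ee_rot: [0.211, 3.133, -0.002]
ft_force: [-0.9, -0.5, 7.0]
gripper_width: 0.0216
grasp_force: 35.8
```

```bash
python3 - <<'E'
from h import *
o,w=wrist();print(o["clock"],o["ee_pos"],yawof(o),o["gripper_width"],o["ft_force"],o["wrist_torque"])
t=vision.camera("top");s=vision.camera("scene")
mp=pick("press",t,[.6,-.164,.02])
for z in (0,):
  for c,n in((t,"t"),(s,"s")):
    for r in vision.mark_of("knob_grip",c)[:1]:print(n,r["xy"],atz(c,r["xy"],.142))
save("t5",t["img"]);save("s5",s["img"])
E
```

```text
13.9 [ 0.42462309 -0.13915055  0.03212322] (np.float64(3.007293751088798), np.float64(0.13173243649392422)) 0.021620674899516225 [-0.89086337 -0.53774103  7.00782383] [-0.15360231 -0.10258861 -0.03609519]
t [393.8, 150.3] [ 0.63250011 -0.1667061   0.142     ]
s [258.2, 172.0] [ 0.63451979 -0.16433167  0.142     ]
```

Emit:
arm_command --translation '[[5,-0.7,0],[9.9,-1.4,0],[9.9,-1.4,0],[9.9,-1.4,0],[9.9,-1.4,0],[9.9,-1.4,0],[9.9,-1.4,0],[9.9,-1.4,0],[9.9,-1.4,0],[5,-0.7,0],[0,0,0]]' --angular '[[0,0,0],[0,0,0],[0,0,0],[0,0,0],[0,0,0],[0,0,0],[0,0,0],[0,0,0],[0,0,0],[0,0,0],[0,0,0]]' --claw '[10,10,10,10,10,10,10,10,10,10,10]'

```text
clock: 15.3
ee_pos: [0.5118, -0.1513, 0.0315]
ee_rot: [-0.211, -3.131, 0.001]
ft_force: [-4.0, -0.0, 7.1]
gripper_width: 0.0214
grasp_force: 36.1
```

Emit:
arm_command --translation '[[5,-0.7,0],[5,-0.7,0],[3,-0.4,0],[2,-0.3,0],[1,-0.1,0],[0,0,0]]' --angular '[[0,0,0],[0,0,0],[0,0,0],[0,0,0],[0,0,0],[0,0,0]]' --claw '[10,10,10,10,10,10]'

```text
clock: 15.9
ee_pos: [0.5263, -0.1533, 0.0315]
ee_rot: [-0.211, -3.129, 0.001]
ft_force: [-7.1, 1.2, 9.8]
gripper_width: 0.0211
grasp_force: 36.5
```

Emit:
arm_command --translation '[[1,-0.1,0],[1,-0.1,0],[1,-0.1,0],[1,-0.1,0],[0,0,0]]' --angular '[[0,0,0],[0,0,0],[0,0,0],[0,0,0],[0,0,0]]' --claw '[10,10,10,10,10]'

```text
clock: 16.4
ee_pos: [0.5297, -0.1537, 0.0316]
ee_rot: [-0.211, -3.128, 0.001]
ft_force: [-8.1, -0.0, 11.2]
gripper_width: 0.0216
grasp_force: 36.7
```

```bash
python3 - <<'E'
from h import *
o,w=wrist();print(o["clock"],o["ee_pos"],yawof(o),o["gripper_width"],o["ft_force"],o["wrist_torque"])
im=w["img"].copy()
save("w6",im)
m=pick("cassette",w,[.45,-.15,.03]);print(m.sum(),fit([(w,m)],CAS(.012),(.631,-.167,-.135)))
E
```

```text
16.4 [ 0.52973985 -0.15368898  0.03155784] (np.float64(3.0067510970184914), np.float64(0.3671411222416816)) 0.021581019468035142 [-8.10645458 -0.02691988 11.22894434] [ 0.01629079  1.53983632 -0.07551875]
7224.0 (array([ 0.63216632, -0.16629956, -0.13352585]), np.float64(0.4999939915302426))
```

Emit:
arm_command --translation '[[0,0,1],[1,-0.1,0.5],[1,-0.1,0],[1,-0.1,0],[0,0,0]]' --angular '[[0,0,0],[0,0,0],[0,0,0],[0,0,0],[0,0,0]]' --claw '[10,10,10,10,10]'

```text
clock: 17.0
ee_pos: [0.5298, -0.1535, 0.0317]
ee_rot: [-0.212, -3.122, 0.0]
ft_force: [-13.2, 0.3, 9.9]
gripper_width: 0.0213
grasp_force: 36.4
```

Emit:
arm_command --translation '[[1,-0.1,0],[1,-0.1,0],[0,0,0]]' --angular '[[0,0,0],[0,0,0],[0,0,0]]' --claw '[10,10,10]'

```text
clock: 17.3
ee_pos: [0.5299, -0.1535, 0.0316]
ee_rot: [-0.211, -3.118, 0.0]
ft_force: [-16.0, 0.6, 13.4]
gripper_width: 0.0212
grasp_force: 36.9
```

```bash
python3 - <<'E'
from h import *
o=ctrl.get_obs();print(o["clock"],o["ee_pos"],yawof(o),o["ft_force"])
s=vision.camera("scene");t=vision.camera("top")
a=cv2.resize(s["img"][140:230,220:320],(400,360),interpolation=cv2.INTER_CUBIC);b=cv2.resize(t["img"][120:210,340:440],(400,360),interpolation=cv2.INTER_CUBIC)
save("v7",np.hstack([a,b]))
E
```

```text
17.3 [ 0.52986336 -0.15352129  0.03160733] (np.float64(3.006312385720319), np.float64(0.9234986252220431)) [-15.95353141   0.57054149  13.40759355]
```

View pics/v7.png

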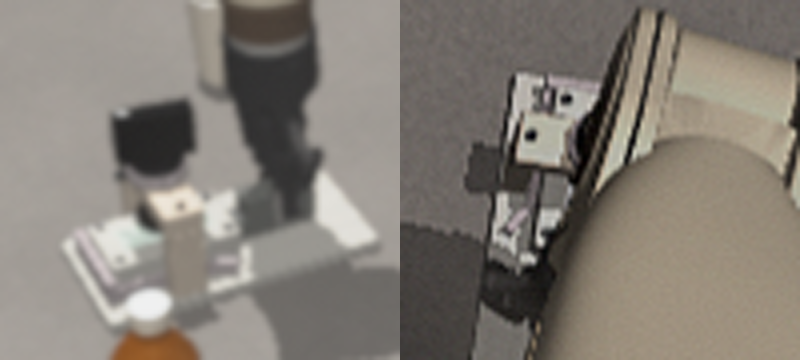

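The left view shows the front end against the back stop (110,255), under the foot. I unload, release, and move aside to see the knob.

Emit:
arm_command --translation '[[-2,0.2,0.5],[-1.5,0.2,0],[0,0,0],[0,0,0],[0,0,0],[0,0,0],[0,0,30],[0,0,50],[0,0,50],[-20,30,40],[-10,45,0],[0,50,0],[0,50,0],[0,50,0],[0,0,0],[0,0,0]]' --angular '[[0,0,0],[0,0,0],[0,0,0],[0,0,0],[0,0,0],[0,0,0],[0,0,0],[0,0,0],[0,0,0],[0,0,0],[0,0,0],[0,0,0],[0,0,0],[0,0,0],[0,0,0],[0,0,0]]' --claw '[10,10,50,50,50,50,50,50,50,50,50,50,50,50,50,50]'

```text
clock: 19.0
ee_pos: [0.5055, 0.0703, 0.2]
ee_rot: [-0.205, -3.134, 0.001]
ft_force: [0.4, -1.4, -0.1]
gripper_width: 0.0504
grasp_force: 0.0
```

```bash
python3 - <<'E'
from h import *
o,w=wrist();print(o["clock"],o["ee_pos"],yawof(o),o["q"])
C=[vision.camera("top"),vision.camera("scene"),w]
W=[box(-.032,.032,-.009,.009,.113,.158),np.array([[.022*np.cos(t),.022*np.sin(t),z] for t in np.arange(0,6.3,.3) for z in(.1,.113)])]
V=[]
for c in C:
    try:
        m=pick("knob_grip",c,[.632,-.167,.135]);V.append((c,m));print(m.sum())
        for r in vision.mark_of("knob_grip",c)[:1]:print(r["xy"],atz(c,r["xy"],.142))
    except Exception as e: print(e)
for v in V+[None]:
  for a in(-.5,0.2,.6):print(fit([v] if v else V,W,(.632,-.167,a)))
c,m=V[1];ms=C[0]
mc=pick("cassette",C[1],[.63,-.167,.03]);print("cas",mc.sum())
p=[cv2.resize(c["img"][110:230,340:440] if i==0 else c["img"][130:230,215:315],(400,400),interpolation=cv2.INTER_CUBIC) for i,c in enumerate(C[:2])]
save("k8",np.hstack(p))
E
```

```text
19.0 [0.50548943 0.07034294 0.20004957] (np.float64(3.01102979410744), np.float64(0.07945390282360679)) [ 1.38668238e-01  2.82295230e-01 -4.30502806e-02  1.24665508e+00
 -6.87587232e-04  2.69231031e-01]
338.0
[391.2, 151.4] [ 0.6295947  -0.16047739  0.142     ]
370.0
[257.9, 171.9] [ 0.63500892 -0.16532959  0.142     ]
787.0
[107.7, 346.4] [ 0.62715289 -0.17013095  0.142     ]
(array([ 0.62890176, -0.16872867, -0.32373368]), np.float64(0.14531874794332034))
(array([ 0.62898069, -0.16844311, -0.29516142]), np.float64(0.14376502748595765))
(array([ 0.62771008, -0.1683504 , -0.30329142]), np.float64(0.14435889252373735))
(array([ 0.63536142, -0.17056342, -0.33947697]), np.float64(0.1172157675160147))
(array([ 0.6354972 , -0.17084059, -0.29383744]), np.float64(0.1197583070035605))
(array([ 0.63547631, -0.17052237, -0.29072051]), np.float64(0.11779191268052902))
(array([ 0.62302048, -0.1820605 , -0.92787409]), np.float64(0.4809113817723646))
(array([ 0.62314188, -0.1811012 , -0.90618041]), np.float64(0.48162814616039207))
(array([ 0.63249767, -0.17914797,  0.65511476]), np.float64(0.709707344649147))
(array([ 0.63292889, -0.17011666, -0.37389847]), np.float64(0.9869239548561564))
(array([ 0.63221108, -0.16949133, -0.32767068]), np.float64(0.9939789592465272))
(array([ 0.63238676, -0.16994529, -0.3372622 ]), np.float64(0.9827985526547128))
cas 614.0
```

View pics/k8.png

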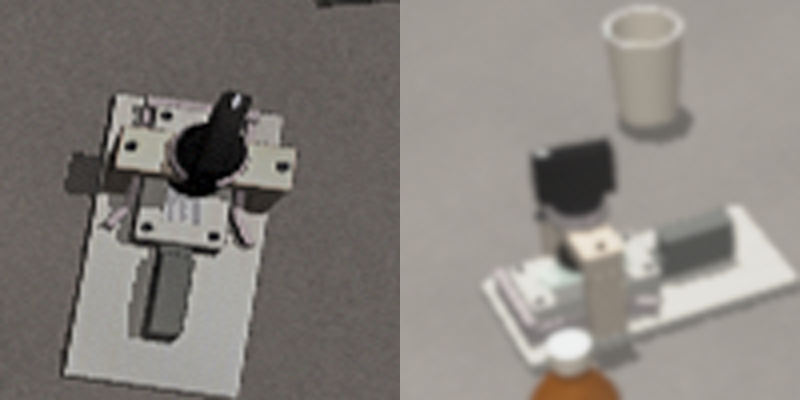

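The knob stripe points to (235,100) in the top view; the wing yaw is about -0.31 rad, axis (0.632, -0.168). I move over it.

Emit:
arm_command --translation '[[16,-30,5],[21,-40,0],[21,-40,0],[21,-40,0],[21,-40,0],[16,-30,0],[10.5,-18.3,0],[0,0,0],[0,0,0]]' --angular '[[0,0,-1.5],[0,0,-1.5],[0,0,-1.5],[0,0,-1.5],[0,0,-1.5],[0,0,-1.5],[0,0,-1.3],[0,0,0],[0,0,0]]' --claw '[50,50,50,50,50,50,50,50,50]'

```text
clock: 20.4
ee_pos: [0.6316, -0.1697, 0.2043]
ee_rot: [-0.492, -3.1, -0.0]
ft_force: [-0.3, 0.0, 0.6]
gripper_width: 0.0499
grasp_force: 0.0
```

```bash
python3 - <<'E'
from h import *
o=ctrl.get_obs();print(o["clock"],o["ee_pos"],yawof(o),corr(o,-.31+np.pi),o["q"])
E
```

```text
20.4 [ 0.63162253 -0.16970358  0.20432214] (np.float64(2.8268895388660757), np.float64(0.1540384321365255)) [-0.02580617 -0.15186153  0.26943905] [-2.62368772e-01  5.72777897e-01  4.13838913e-01  1.41453453e+00
 -2.46169507e-04  5.23341587e-02]
```

Emit:
arm_command --translation '[[0,1,-30],[0,0,-25],[0,0,-12],[0,0,-4],[0,0,0],[0,0,0],[0,0,0],[0,0,0],[0,0,0],[0,0,0],[0,0,0]]' --angular '[[0,0,0],[0,0,0],[0,0,0],[0,0,0],[0,0,0],[0,0,0],[0,0,0],[0,0,0],[0,0,0],[0,0,0],[0,0,0]]' --claw '[50,50,50,50,50,8,8,8,8,8,8]' --newtons 50

```text
clock: 21.5
ee_pos: [0.6324, -0.1698, 0.1358]
ee_rot: [0.492, 3.102, -0.004]
ft_force: [-3.6, -3.4, 5.4]
gripper_width: 0.0174
grasp_force: 50.5
```

Gripped at 17.4 mm. Turn clockwise.

Emit:
arm_command --translation '[[0,-0.5,0],[0,-0.5,0],[0,0,0],[0,0,0],[0,0,0],[0,0,0],[0,0,0],[0,0,0],[0,0,0],[0,0,0],[0,0,0],[0,0,0],[0,0,0],[0,0,0],[0,0,0],[0,0,0],[0,0,0],[0,0,0]]' --angular '[[0,0,-2],[0,0,-4],[0,0,-5],[0,0,-5],[0,0,-5],[0,0,-5],[0,0,-5],[0,0,-5],[0,0,-5],[0,0,-5],[0,0,-5],[0,0,-5],[0,0,-5],[0,0,-5],[0,0,-5],[0,0,-5],[0,0,-4],[0,0,0]]' --claw '[8,8,8,8,8,8,8,8,8,8,8,8,8,8,8,8,8,8]'

```text
clock: 23.3
ee_pos: [0.6309, -0.1708, 0.1358]
ee_rot: [-2.373, -2.058, 0.003]
ft_force: [-6.8, -4.4, 8.8]
gripper_width: 0.0169
grasp_force: 50.8
```

```bash
python3 - <<'E'
from h import *
o=ctrl.get_obs();print(o["clock"],o["ee_pos"],yawof(o),o["ft_force"],o["wrist_torque"],o["gripper_width"],o["q"])
E
```

```text
23.3 [ 0.63086126 -0.17084759  0.13577441] (np.float64(1.428733810229064), np.float64(0.10112693110012574)) [-6.75415138 -4.36143476  8.84090756] [-0.8041684   1.26333152 -0.03439533] 0.016930903574825816 [-2.63819847e-01  6.02623237e-01  2.85550370e-01  1.25473866e+00
 -1.44380874e-03  1.44904050e+00]
```

Emit:
arm_command --translation '[[0,0,0],[0,0,0],[0,0,0],[0,0,0],[0,0,0],[0,0,0],[0,0,0],[0,0,0],[0,0,0],[0,0,0],[0,0,0],[0,0,0],[0,0,0],[0,0,0],[0,0,0]]' --angular '[[0,0,-5],[0,0,-5],[0,0,-5],[0,0,-5],[0,0,-5],[0,0,-5],[0,0,-5],[0,0,-5],[0,0,-5],[0,0,-5],[0,0,-5],[0,0,-5],[0,0,-5],[0,0,-5],[0,0,0]]' --claw '[8,8,8,8,8,8,8,8,8,8,8,8,8,8,8]'

```text
clock: 24.8
ee_pos: [0.6296, -0.1697, 0.1358]
ee_rot: [-3.124, -0.326, 0.003]
ft_force: [-10.4, -1.2, 10.2]
gripper_width: 0.0178
grasp_force: 51.1
```

```bash
python3 - <<'E'
from h import *
o=ctrl.get_obs();print(o["clock"],o["ee_pos"],yawof(o),o["ft_force"],o["wrist_torque"],o["gripper_width"],o["q"])
E
```

```text
24.8 [ 0.62964498 -0.16969777  0.13576522] (np.float64(0.2077332987046322), np.float64(0.1256776041822177)) [-10.42220971  -1.18970753  10.18426585] [-0.25378992  1.88976286  0.03573384] 0.01776622253683574 [-2.63158488e-01  6.00576353e-01  2.81950981e-01  1.25435336e+00
 -2.20184803e-04  2.67070192e+00]
```

Emit:
arm_command --translation '[[-0.5,0,0],[-0.5,0,0],[0,0,0],[0,0,0],[0,0,0],[0,0,0],[0,0,0],[0,0,0],[0,0,0],[0,0,0],[0,0,30],[0,0,45],[0,0,0],[0,0,0]]' --angular '[[0,0,-5],[0,0,-5],[0,0,-5],[0,0,-3],[0,0,0],[0,0,0],[0,0,0],[0,0,0],[0,0,0],[0,0,0],[0,0,0],[0,0,0],[0,0,0],[0,0,0]]' --claw '[8,8,8,8,8,50,50,50,50,50,50,50,50,50]'

```text
clock: 26.2
ee_pos: [0.6321, -0.1696, 0.2108]
ee_rot: [3.137, -0.164, 0.008]
ft_force: [-0.0, -0.4, -0.2]
gripper_width: 0.0501
grasp_force: 0.0
```

Emit:
arm_command --translation '[[-30,25,0],[-30,35,0],[-30,40,0],[0,45,0],[0,45,0],[0,40,0],[0,0,0],[0,0,0]]' --angular '[[0,0,3],[0,0,5],[0,0,5],[0,0,5],[0,0,5],[0,0,0],[0,0,0],[0,0,0]]' --claw '[50,50,50,50,50,50,50,50]'

```text
clock: 27.0
ee_pos: [0.54, 0.0615, 0.2075]
ee_rot: [-3.106, -0.468, 0.002]
ft_force: [0.2, 0.2, 0.4]
gripper_width: 0.0501
grasp_force: 0.0
```

```bash
python3 - <<'E'
from h import *
o=ctrl.get_obs();print(o["clock"],o["ee_pos"],yawof(o),o["q"])
C=[vision.camera("top"),vision.camera("scene")]
W=[box(-.032,.032,-.009,.009,.113,.158),np.array([[.022*np.cos(t),.022*np.sin(t),z] for t in np.arange(0,6.3,.3) for z in(.1,.113)])]
V=[(c,pick("knob_grip",c,[.632,-.167,.135])) for c in C]
for a in(-.1,.3):print(fit(V,W,(.632,-.169,a)))
V=[(c,pick("cassette",c,[.6,-.165,.03])) for c in C];print([m.sum() for _,m in V])
p=[cv2.resize(c["img"][110:230,340:440] if i==0 else c["img"][130:230,215:315],(400,400),interpolation=cv2.INTER_CUBIC) for i,c in enumerate(C)]
save("k9",np.hstack(p))
E
```

```text
27.0 [0.54002221 0.06149185 0.20747318] (np.float64(0.2994023828818181), np.float64(0.09668369888095567)) [1.13080512e-01 3.42968469e-01 6.18564335e-02 1.29127882e+00
 5.52231154e-04 2.95527096e+00]
(array([ 0.63236352, -0.16937429, -0.09011319]), np.float64(0.4119180304182408))
(array([ 0.63267062, -0.16895659, -0.08880739]), np.float64(0.4064162571685761))
[np.float64(732.0), np.float64(593.0)]
```

View pics/k9.png

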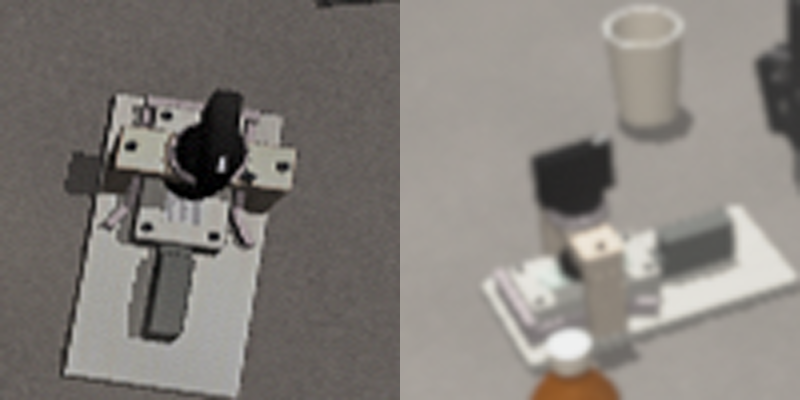

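The stripe is now at the near end (220,165). The knob turned about 2.9 rad against roughly 1.8 needed to clamp, so it slipped about 1.1 rad. The cassette is unmoved, with its tail at (168,295). I hand in.

```bash
python3 -c "
from station import ctrl
print(ctrl.hand_in())"
```

```text
the job is handed in; nothing more can be done
None
```

I handed the job in at about 27 s: the cassette is home on the back stop and clamped, and by the camera images the knob slipped about 1.1 rad past the clamp. The hand-in returned no verdict, and foot force was not measured.

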